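# Snap the regulator weight onto the pressure cooker

### The job

Close up the pressure cooker: pick up its regulator weight (the black knob is its grip), set it upright over the vent stud in the middle of the cooker's lid and press it straight down until it clicks and sits flat on the collar. Do not let go after the click: the program finishes with the weight still gripped and still pushed down firmly onto the collar (about 10 N). Do not shove the cooker along the worktop, and leave the food tin and the grey mug where they stand.

Things in the scene. Friction and masses are not known exactly. Their poses are not given: they have to be found in the camera images.
- regulator_center (a point): Centre, half-way up (26 mm above its underside), of the regulator weight: loose, about 90 g, 52 mm tall, upright on the worktop at the start, z up. Its upper part is a round black knob with a red dot on top, 26 mm across, from 23 to 52 mm above the underside: grip this. Below it a steel skirt, 45 mm across and 23 mm tall, whose flat top ledge can take the fingertips' push.
- regulator: The same regulator weight; origin in the middle of its underside, z up through the knob; its turn about z does not matter. A round bore, 17 mm wide at its mouth and 19 mm deep, opens in the middle of the underside.
- vent_seat (a point): Centre of the top face of the vent collar (dark disc 40 mm across) in the middle of the cooker's lid, 118 mm above the worktop; z up. The vent stud rises from it. Fully home, the weight's underside lies flat on the collar: regulator_center is then 26 mm above this point.
- stud_tip (a point): Top of the brass vent stud, 17 mm above the collar; 14 mm across, last 5 mm tapered to 8 mm. Four sprung balls stick out of its sides. The weight's underside meets them about 12 mm above the collar; pushing it 4 mm further takes about 10 N, up to 15 N if moved briskly (set a force stop above that); then the force drops (the click) and the weight slides down onto the rigid collar, caught.
- pressure_cooker: Small steel pressure cooker, 3 kg, loose on the worktop: round pot and closed lid, 170 mm across the lid; two black handles reach 118 mm from the middle along its own +y and -y, at about 70 mm height. Origin in the middle of its underside, z up.
- tin: Low food tin (bystander), 75 mm across, 58 mm tall, loose; origin in the middle of its underside.
- mug_b: Grey mug (bystander), 66 x 97 mm, 80 mm tall, loose, further right; origin in the middle of its underside.
Not all that is in view belongs to the job. Leave any orange or turquoise look-alike of the regulator alone.

How it is judged:
By the outcome, as a careful person would: the job done as asked, in the order asked, and still so for the second after the job is handed in, while the arm keeps its last pose, push and grip.
It also fails if it takes over 51 s, if anything falls off the work surface, if the arm or the gripper's body presses on something with over 40 N, if the wrist force passes 120 N, or if a joint passes its speed limit or range.

### The arm

A 6-joint arm with a two-finger parallel gripper is mounted at the origin on a cart in front of the work surface, level with it; the furniture and walls round the work are solid. World frame = base frame: x ahead of the robot, y to its left, z up, the work surface at z = 0. Lengths are in m, angles in rad, forces in N, time in s.
With the tool pointing down it reaches from about 0.375 to 0.9 m from the base axis. Payload 3.1 kg.
Tool frame: the origin (TCP) lies between the finger pads; the fingertips stand 22 mm ahead of it and the grasp point (between the pads) lies 3 mm ahead of it; z points along the fingers, y is the line along which they close (so a half turn about z gives the same grasp; the last joint's range is limited). The gripper opens to 87 mm and grips with 3 to 60 N. Pads are 19 mm wide; open, the fingers measure 117 mm over their backs; the gripper's body (75 mm by 190 mm) begins 51 mm behind the grasp point.
Start: joints at [0.991, 0.527, 1.433, -0, 1.181, -0.178], TCP at [0.244, 0.575, 0.245] pointing down, gripper open.
Joint ranges: [-3.08, 3.08], [-0.75, 2.2], [0.22, 2.44], [-1.43, 4.57], [0, 2.65], [-2.85, 2.85]. Speed limits (rad/s): [2.79, 2.79, 3.14, 3.14, 3.14, 3.14].

### API

Orientations are given as a unit quaternion [x, y, z, w].
In Python, from rig import robot gives the robot as it stands.
- The arm moves only by the tool move_arm, never from a script. Its argument "series" is text: rows parted by semicolons, each of 6 numbers parted by spaces: the shift along the tool's x, y, z in mm, then the turn, a rotation vector about the tool's x, y, z in degrees. In form: dx dy dz ax ay az; .... A call has 1 to 8 rows; each row is the pose to reach, as a shift and turn from the pose commanded when the call began, along the tool's axes at that moment; what a row does not reach only later rows make up. A row lasts 1/12 s, in which the tool goes at most 41.7 mm and 7.16 degrees, less where a joint would pass 70% of its speed; a pose out of reach is approached as far as the arm can. A call with a gripper value outside its range is refused whole. "jaw" is the opening, from 0 (shut) to 1 (fully open), set as the call begins (left out, the last holds). The fingers move at their own pace and stop on an object; "newtons" is the grip in N (left out, the last holds). Time passes only in rows, so rows that repeat a pose let the fingers close. It gives the time, the measured TCP pose, the force, the opening and the grip force at its end, in the units of the state.
- robot.get_obs(): the state, without advancing time (a new reading comes with each control period).
- robot.camera(name): name is "scene" or "top"; returns a dict with "img" (384x512x3 uint8, red, green, blue), "mtx" (3x3 intrinsics, pixels), "world_to_cam" (4x4, takes a point from world to camera coordinates). Camera axes: x right, y down, z forward; pixel columns grow to the right and rows downward; lengths in m; the calibration is good to about 2 mm. A picture is of the moment at which its call begins. There is no depth.
- robot.hand_in(): hands the job in; it is judged then, once.
Trained networks look in a picture, given as the dict that the camera call returned (one of the last four; its "shot" number tells which), for a name from the list of things; names that differ only in an ending like _2 or _b are one class to them, and where a whole thing is asked for, a point or a joint stands for the part that bears it (a point fixed in the world has none). Each returns a list of dicts, best first, with "p" (0 to 1); they miss things now and then, are a little off and sometimes report something else, mostly with a low value. They report only what shows in the picture. A call takes as long as a camera call. They do not tell look-alikes from the thing itself.
- robot.search_frame(picture, thing): "xyz" ([x, y, z] in m, in world coordinates, good to about 4 mm: the middle of the surface that is visible of it).
- robot.tip_of(picture, thing): "xyz" ([x, y, z] in m, in world coordinates, good to about 4 mm: a listed point, or the origin of a listed thing).
The state is a dict: "time": time; "q": joint angles; "joint_velocities": joint speeds; "joint_torque": joint torques, N m; "position": TCP position; "tool_rot": TCP orientation; "ft_force": force on the tool from outside, world axes, zero at the start; "moment": the same for the moment, N m; "grip_width": finger opening in m; "grip_force": force on a finger pad.
Only numpy, scipy, OpenCV 4.12 (cv2) and the standard library are available. Lean on these libraries where they do the work, as an engineer would, in place of code of your own. Each camera call takes 0.05 s, during which the arm holds its last target. There are 200 camera calls.

## Working session

There is one attempt and no reset: what is moved stays moved. The work goes in short steps, Python scripts to look and compute and a tool call to move; the robot and the scene stay as the last step left them, time stands still between calls to the robot, and variables do not carry over. Pictures are saved under pics/ and viewed, at most 10 in all, crops included, and the job is handed in when it is done.

Besides the shell and the picture viewer there is one more tool, called after "Emit:" as a command line: name --argument value ..., lists and objects as JSON in quotes. move_arm: Moves the arm, as the interface text tells. Its arguments: {"type":"object","properties":{"series":{"type":"string"},"jaw":{"type":"number"},"newtons":{"type":"number"}},"required":["series"]}

```bash
mkdir -p pics
cat > h.py <<'E'
from rig import robot
import numpy as np, cv2
def ray(c,u,v):
    T=np.array(c["world_to_cam"]);R=T[:3,:3];o=-R.T@T[:3,3]
    d=R.T@np.linalg.inv(c["mtx"])@np.array([u,v,1.]);return o,d/np.linalg.norm(d)
def tri(c1,p1,c2,p2):
    A=np.zeros((3,3));b=np.zeros(3)
    for c,p in((c1,p1),(c2,p2)):
        o,d=ray(c,*p);M=np.eye(3)-np.outer(d,d);A+=M;b+=M@o
    return np.linalg.solve(A,b)
def atz(c,u,v,z):
    o,d=ray(c,u,v);return o+d*(z-o[2])/d[2]
def proj(c,p):
    T=np.array(c["world_to_cam"]);q=c["mtx"]@(T[:3,:3]@p+T[:3,3]);return q[:2]/q[2]
E
python3 - <<'E'
from h import *
np.set_printoptions(precision=4,suppress=True)
o=robot.get_obs();print(o)
ims=[]
for n in("scene","top"):
    c=robot.camera(n);ims.append(c["img"])
    T=np.array(c["world_to_cam"]);print(n,-T[:3,:3].T@T[:3,3])
    for t in("regulator_center","regulator","vent_seat","stud_tip","pressure_cooker","tin","mug_b"):
        for r in robot.tip_of(c,t)[:3]:print(t,np.round(r["xyz"],4),round(r["p"],2),np.round(proj(c,np.array(r["xyz"]))))
    cv2.imwrite(f"pics/{n}0.png",cv2.resize(c["img"],(768,576))[:,:,::-1])
E
```

```text
{'time': 0.0, 'q': array([ 0.9905,  0.5285,  1.4339, -0.    ,  1.1814, -0.1785]), 'joint_velocities': array([ 0.    , -0.0004,  0.0008,  0.0008,  0.0001, -0.0015]), 'joint_torque': array([  0.0021, -44.0044, -17.6598,   0.0635,   0.0581,  -0.0002]), 'position': array([0.244 , 0.5746, 0.2436]), 'tool_rot': array([ 0.1996,  0.9799, -0.001 , -0.0004]), 'ft_force': array([-0.0412, -0.1398, -0.5625]), 'moment': array([ 0.0103,  0.0109, -0.0578]), 'grip_force': 0.0, 'grip_width': 0.08719463967698832}
scene [0.7762 0.1436 0.7542]
regulator_center [ 0.3604 -0.4054  0.0232] 0.76 [277. 163.]
regulator_center [ 0.4464 -0.4003  0.0204] 0.73 [251. 178.]
regulator_center [ 0.6111 -0.3901  0.0295] 0.69 [196. 208.]
regulator [ 0.6123 -0.3919 -0.0017] 0.81 [197. 215.]
regulator [ 0.3663 -0.4071  0.0005] 0.78 [275. 169.]
regulator [ 0.5288 -0.4077 -0.0007] 0.76 [223. 196.]
vent_seat [ 0.5816 -0.2011  0.1207] 0.97 [248. 237.]
stud_tip [ 0.5824 -0.1996  0.1337] 0.68 [247. 234.]
pressure_cooker [ 0.576  -0.2031  0.0007] 0.93 [251. 264.]
tin [ 0.4145 -0.2603 -0.0002] 0.79 [293. 213.]
mug_b [ 0.5821 -0.4991  0.0025] 0.75 [188. 181.]
top [ 0.3389 -0.2959  0.9621]
regulator_center [ 0.6094 -0.3904  0.0264] 0.79 [281. 157.]
regulator_center [ 0.5304 -0.4094  0.0235] 0.55 [291. 189.]
regulator_center [ 0.447  -0.4056  0.026 ] 0.51 [293. 224.]
regulator [ 0.3605 -0.4042 -0.0041] 0.88 [294. 263.]
regulator [ 0.5307 -0.4107 -0.0036] 0.83 [291. 191.]
regulator [ 0.4438 -0.4029  0.0042] 0.68 [291. 227.]
vent_seat [ 0.5783 -0.1985  0.1193] 0.89 [196. 163.]
stud_tip [ 0.5799 -0.2023  0.135 ] 0.63 [196. 160.]
stud_tip [ 0.5788 -0.1977  0.1197] 0.59 [195. 163.]
pressure_cooker [ 0.581  -0.2    -0.0029] 0.6 [202. 176.]
tin [ 0.4121 -0.2634  0.0002] 0.77 [232. 244.]
tin [ 0.5786 -0.4985 -0.0061] 0.44 [325. 170.]
mug_b [ 0.5827 -0.4973 -0.0014] 0.96 [324. 168.]
```

View pics/scene0.png

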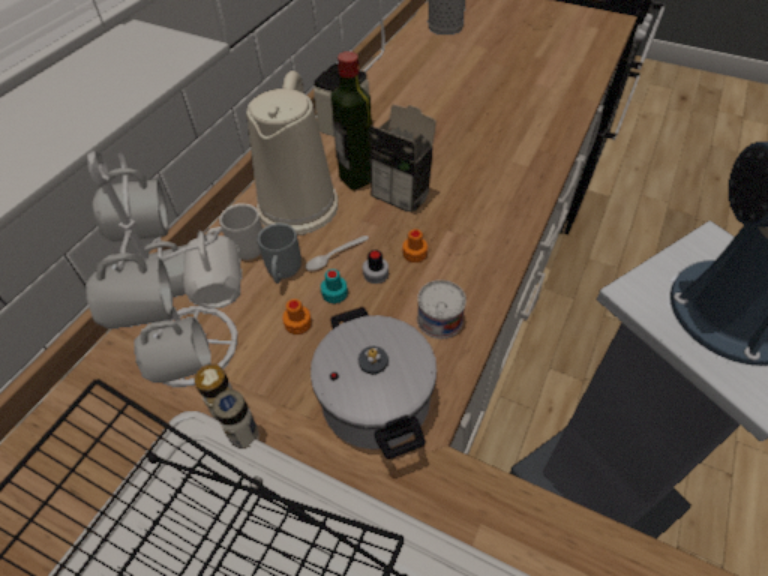

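View pics/top0.png

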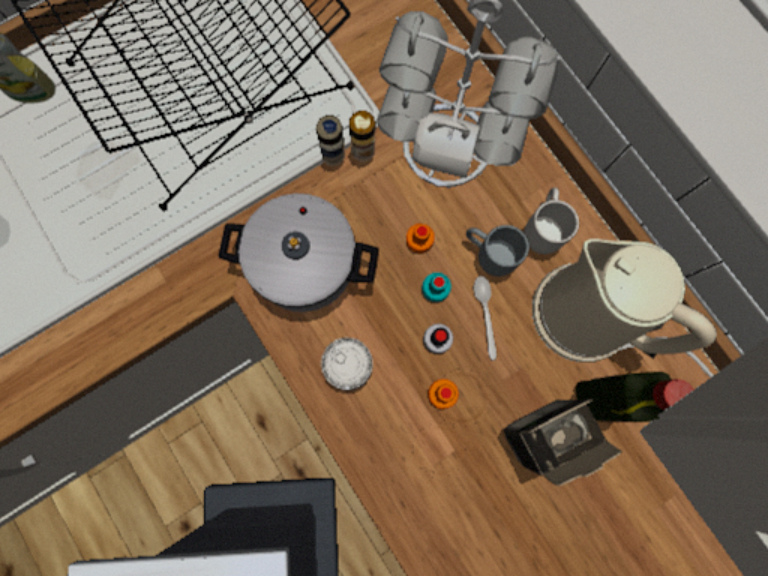

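The true regulator, with grey skirt and black knob, is at about scene px (250,175) and top px (292,225). It sits between the orange and turquoise decoys along x. The vent stud is at about scene (248,235) and top (196,162). I'll refine both with colour centroids.

```bash
cat >> h.py <<'E'
def cent(c,box,f):
    u0,v0,u1,v1=box;p=c["img"][v0:v1,u0:u1].astype(int);m=f(p[...,0],p[...,1],p[...,2])
    v,u=np.nonzero(m);return (u.mean()+u0,v.mean()+v0),len(u)
red=lambda r,g,b:(r>110)&(g<60)&(b<60)
brass=lambda r,g,b:(r-b>45)
E
python3 - <<'E'
from h import *
np.set_printoptions(precision=4,suppress=True)
s=robot.camera("scene");t=robot.camera("top")
a,n=cent(s,(240,163,262,190),red);b,m=cent(t,(280,212,306,238),red);print(a,n,b,m,tri(s,a,t,b),atz(s,*a,.052),atz(t,*b,.052))
a,n=cent(s,(236,226,262,250),brass);b,m=cent(t,(184,150,208,176),brass);print(a,n,b,m,tri(s,a,t,b),atz(s,*a,.13),atz(t,*b,.13))
u=np.hstack([cv2.resize(s["img"][215:260,225:270],(400,400),interpolation=2),cv2.resize(t["img"][142:187,172:217],(400,400),interpolation=2)])
cv2.imwrite("pics/stud.png",u[:,:,::-1])
E
```

```text
(np.float64(249.47619047619048), np.float64(169.38095238095238)) 21 (np.float64(293.64285714285717), np.float64(223.0952380952381)) 42 [ 0.447  -0.4054  0.0503] [ 0.4478 -0.4042  0.052 ] [ 0.4467 -0.4052  0.052 ]
(np.float64(247.96), np.float64(235.12)) 25 (np.float64(195.30769230769232), np.float64(160.96153846153845)) 26 [ 0.5808 -0.1996  0.1293] [ 0.5814 -0.1995  0.13  ] [ 0.5803 -0.1994  0.13  ]
```

View pics/stud.png

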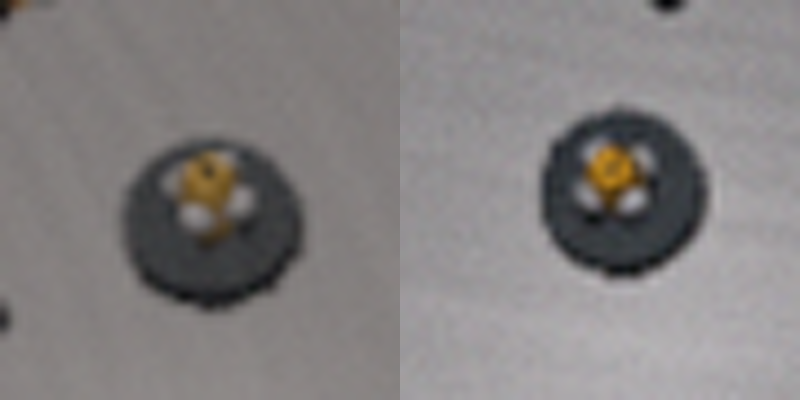

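Emit:
move_arm --series "-80 -35 0 0 0 0; -100 -70 0 0 0 0; -120 -110 0 0 0 0; -140 -145 0 0 0 0; -150 -185 0 0 0 0; -165 -220 0 0 0 0; -180 -255 0 0 0 0; -200 -290 0 0 0 0"

```text
time: 1.57
position: [0.3122, 0.2578, 0.2447]
tool_rot: [0.199, 0.98, -0.0, 0.0]
ft_force: [-0.1, -0.6, 0.4]
grip_width: 0.0874
grip_force: 0.0
```

Emit:
move_arm --series "-32 -22 0 0 0 -3; -64 -44 0 0 0 -6; -96 -66 0 0 0 -10; -128 -88 0 0 0 -14; -160 -110 0 0 0 -18; -192 -132 0 0 0 -21; -222 -155 0 0 0 -23; -222 -177 0 0 0 -23"

```text
time: 2.23
position: [0.4546, 0.0055, 0.2456]
tool_rot: [0.001, 1.0, -0.001, 0.005]
ft_force: [-0.4, 1.0, 0.3]
grip_width: 0.0868
grip_force: 0.0
```

Emit:
move_arm --series "0 -40 0 0 0 0; 0 -80 0 0 0 0; 0 -121 0 0 0 0; 0 -162 0 0 0 0; 0 -203 0 0 0 0; 0 -244 0 0 0 0; 0 -285 0 0 0 0; 0 -326 0 0 0 0"

```text
time: 2.9
position: [0.4476, -0.3183, 0.2447]
tool_rot: [0.0, 1.0, -0.0, 0.0]
ft_force: [0.4, -0.1, 0.4]
grip_width: 0.0872
grip_force: 0.0
```

Emit:
move_arm --series "0 -40 0 0 0 0; 0 -75 0 0 0 0; 0 -85 20 0 0 0; 0 -85 50 0 0 0; 0 -85 80 0 0 0; 0 -85 100 0 0 0; 0 -85 100 0 0 0; 0 -85 100 0 0 0"

```text
time: 3.57
position: [0.4476, -0.4007, 0.1437]
tool_rot: [0.0, 1.0, 0.001, -0.001]
ft_force: [-0.3, -0.5, 0.9]
grip_width: 0.0868
grip_force: 0.0
```

Run:
```python
from h import *
o=robot.get_obs();print(o["position"],o["tool_rot"],o["q"],o["ft_force"])
```

```text
[ 0.4475936  -0.40067364  0.14370909] [ 2.24843256e-04  9.99999164e-01  1.01123559e-03 -7.74440745e-04] [-9.15985926e-01  6.23895241e-01  1.58210147e+00  4.66176006e-06
  9.38143373e-01 -2.48633533e+00] [-0.28545148 -0.47757625  0.89560538]
```

Emit:
move_arm --series "0 -4 30 0 0 0; 0 -4 55 0 0 0; 0 -4 75 0 0 0; 0 -4 88 0 0 0; 0 -4 96 0 0 0; 0 -4 96 0 0 0; 0 -4 96 0 0 0"

```text
time: 4.15
position: [0.4486, -0.4058, 0.0496]
tool_rot: [0.0, 1.0, -0.001, 0.001]
ft_force: [0.8, 0.1, 0.2]
grip_width: 0.0868
grip_force: 0.0
```

Emit:
move_arm --series "0 0 0 0 0 0; 0 0 0 0 0 0; 0 0 0 0 0 0; 0 0 0 0 0 0; 0 0 0 0 0 0; 0 0 0 0 0 0; 0 0 0 0 0 0; 0 0 0 0 0 0" --jaw 0 --newtons 40

```text
time: 4.82
position: [0.448, -0.4051, 0.0485]
tool_rot: [0.0, 1.0, 0.0, -0.0]
ft_force: [-0.3, -0.5, -0.1]
grip_width: 0.0419
grip_force: 0.0
```

Run:
```python
from h import *
o=robot.get_obs();print(o["position"],o["ft_force"],o["grip_width"],o["grip_force"])
s=robot.camera("scene");t=robot.camera("top")
u=np.hstack([cv2.resize(s["img"][130:220,205:295],(400,400),interpolation=2),cv2.resize(t["img"][180:270,247:337],(400,400),interpolation=2)])
cv2.imwrite("pics/grasp.png",u[:,:,::-1])
```

```text
[ 0.44795623 -0.4050809   0.04852514] [-0.33760598 -0.5156455  -0.11540297] 0.04190114547680377 0.0
```

View pics/grasp.png

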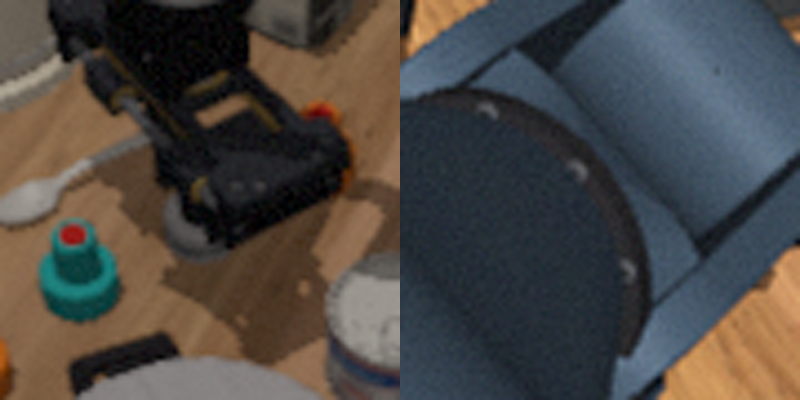

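The fingers are still closing around the knob, with the skirt visible below them. I'll continue closing and go slightly lower.

Emit:
move_arm --series "0 0 2 0 0 0; 0 0 2 0 0 0; 0 0 2 0 0 0; 0 0 2 0 0 0; 0 0 2 0 0 0; 0 0 2 0 0 0; 0 0 2 0 0 0; 0 0 2 0 0 0"

```text
time: 5.58
position: [0.4478, -0.4049, 0.0464]
tool_rot: [0.0, 1.0, 0.0, -0.0]
ft_force: [-0.2, 0.3, -0.8]
grip_width: 0.0252
grip_force: 40.0
```

Emit:
move_arm --series "0 0 -15 0 0 0; 0 0 -45 0 0 0; 0 0 -80 0 0 0; 0 0 -115 0 0 0; 0 0 -150 0 0 0; 0 0 -180 0 0 0; 0 0 -190 0 0 0; 0 0 -190 0 0 0"

```text
time: 6.25
position: [0.4491, -0.4065, 0.2398]
tool_rot: [0.0, 1.0, -0.003, 0.002]
ft_force: [-0.5, -0.0, -0.7]
grip_width: 0.0248
grip_force: 40.0
```

Emit:
move_arm --series "-10 15 0 0 0 0; -30 46 0 0 0 0; -50 77 0 0 0 0; -71 109 0 0 0 0; -92 141 0 0 0 0; -112 173 0 0 0 0; -126 195 0 0 0 0; -133 205 0 0 0 0"

```text
time: 6.92
position: [0.5811, -0.1959, 0.2336]
tool_rot: [-0.002, 1.0, 0.002, -0.002]
ft_force: [0.6, 0.1, -0.9]
grip_width: 0.0249
grip_force: 40.0
```

Emit:
move_arm --series "0 0 10 0 0 0; 0 0 25 0 0 0; 0 0 36 0 0 0; 0 0 42 0 0 0; 0 0 42 0 0 0; 0 0 42 0 0 0; 0 0 42 0 0 0"

```text
time: 7.5
position: [0.5811, -0.2012, 0.1948]
tool_rot: [0.001, 1.0, -0.0, 0.0]
ft_force: [0.5, -1.0, -1.3]
grip_width: 0.0246
grip_force: 40.0
```

Run:
```python
from h import *
for i in range(2):
  s=robot.camera("scene");o=robot.get_obs();print(o["position"],o["ft_force"],o["moment"],o["grip_width"],o["grip_force"])
t=robot.camera("top")
for c in(s,t):
  for n in("regulator","vent_seat","stud_tip"):
    for r in robot.tip_of(c,n)[:3]:print(c is s,n,np.round(r["xyz"],4),round(r["p"],2))
  print(proj(c,np.array([.5805,-.1996,.135])))
u=np.hstack([cv2.resize(c["img"][y:y+60,x:x+60],(400,400),interpolation=2) for c,x,y in((s,217,195),(t,165,130))])
cv2.imwrite("pics/above.png",u[:,:,::-1])
```

```text
[ 0.58128118 -0.20101998  0.19515448] [-0.45825224  0.17316918 -0.05022425] [0.00568696 0.05718218 0.00205731] 0.025194920075519073 39.99977095692884
[ 0.58134826 -0.20087385  0.1953133 ] [ 0.77643819  0.55056916 -0.78165818] [-0.0460218   0.02909182  0.03160455] 0.025227871451317673 39.999796271149535
True regulator [ 0.5776 -0.2025  0.1487] 0.71
True regulator [ 6.146e-01 -3.891e-01  3.000e-04] 0.71
True regulator [ 3.645e-01 -4.086e-01  3.000e-04] 0.6
True vent_seat [ 0.582  -0.2028  0.1187] 0.65
True stud_tip [ 0.5831 -0.1998  0.1337] 0.71
[248.21108785 233.50043025]
False regulator [ 6.124e-01 -3.883e-01  4.000e-04] 0.87
False regulator [ 0.3584 -0.4064 -0.0022] 0.64
False regulator [ 0.5765 -0.2012  0.1468] 0.63
False vent_seat [ 0.5786 -0.1965  0.1184] 0.67
False stud_tip [ 0.5794 -0.2016  0.1352] 0.71
[195.08486847 160.21330961]
```

View pics/above.png

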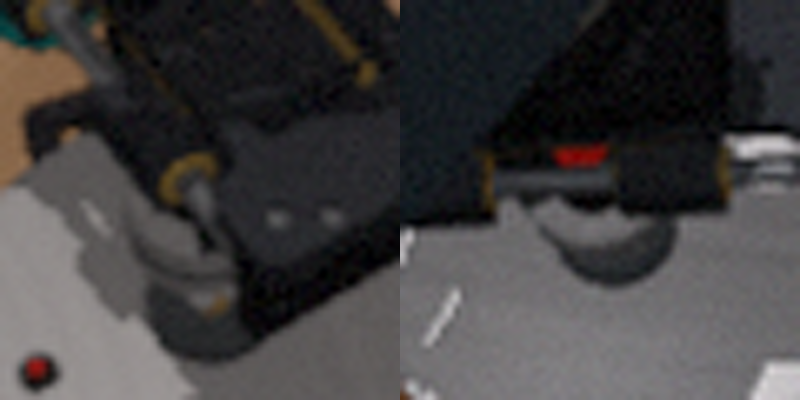

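The weight hangs upright just over the stud: the scene crop shows the skirt above the collar with brass peeking out, and the top crop shows the skirt edge over the collar. I'll overlay predicted circles to check the alignment.

Run:
```python
from h import *
s=robot.camera("scene");t=robot.camera("top");o=robot.get_obs();p=o["position"];print(p)
def circ(c,im,x,y,ctr,r,z,col):
  a=np.linspace(0,2*np.pi,60)
  q=np.array([proj(c,np.array([ctr[0]+r*np.cos(i),ctr[1]+r*np.sin(i),z])) for i in a])
  cv2.polylines(im,[np.round(((q-[x,y])+.5)*10).astype(int)],True,col,1)
P=[]
for c,x,y in((s,232,212),(t,176,142)):
  im=cv2.resize(c["img"][y:y+40,x:x+40],(400,400),interpolation=2).copy()
  im=cv2.convertScaleAbs(im,alpha=1.6)
  circ(c,im,x,y,p[:2],.0225,p[2]-.0464,(0,255,0)); circ(c,im,x,y,p[:2],.0225,p[2]-.0234,(0,255,0))
  circ(c,im,x,y,(.5805,-.1996),.020,.118,(255,0,255)); P.append(im)
cv2.imwrite("pics/ov.png",np.hstack(P)[:,:,::-1])
```

```text
[ 0.58104705 -0.20008901  0.19462667]
```

View pics/ov.png

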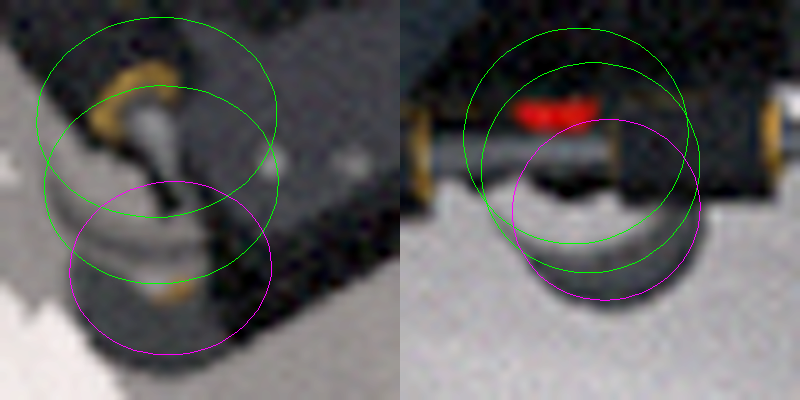

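Emit:
move_arm --series "0 0 3 0 0 0; 0 0 6 0 0 0; 0 0 9 0 0 0; 0 0 11 0 0 0; 0 0 13 0 0 0; 0 0 15 0 0 0; 0 0 17 0 0 0; 0 0 17 0 0 0"

```text
time: 8.72
position: [0.5808, -0.2, 0.177]
tool_rot: [0.0, 1.0, 0.0, -0.0]
ft_force: [-0.0, 0.3, -0.8]
grip_width: 0.0249
grip_force: 40.0
```

```bash
cat > f.py <<'E'
from h import *
np.set_printoptions(precision=4,suppress=True)
A=[]
for i in range(4):
  robot.camera("top");o=robot.get_obs();A.append(np.r_[o["position"],o["ft_force"],o["moment"]])
print(o["time"],np.mean(A,0),o["grip_width"],o["grip_force"])
E
python3 f.py
```

```text
8.9167 [ 0.581  -0.2001  0.1775 -0.1379  0.4412 -0.7305  0.03    0.0257  0.0159] 0.025126579495041997 39.999554978858214
```

Emit:
move_arm --series "0 0 1 0 0 0; 0 0 2 0 0 0; 0 0 3 0 0 0; 0 0 3 0 0 0; 0 0 3 0 0 0" --newtons 55

```text
time: 9.33
position: [0.5815, -0.2002, 0.1754]
tool_rot: [0.0, 1.0, -0.0, 0.001]
ft_force: [-0.4, 0.8, 4.4]
grip_width: 0.0247
grip_force: 55.0
```

```bash
python3 f.py
```

```text
9.5333 [ 0.5815 -0.2002  0.1753 -0.1772  0.9427  5.4427  0.2412  0.1054 -0.0081] 0.025020356409031243 55.0018236291362
```

Emit:
move_arm --series "0 0 1 0 0 0; 0 0 2 0 0 0; 0 0 2.5 0 0 0; 0 0 2.5 0 0 0"

```text
time: 9.87
position: [0.5819, -0.2003, 0.174]
tool_rot: [0.0, 1.0, -0.0, 0.001]
ft_force: [-0.7, 0.5, 11.0]
grip_width: 0.0249
grip_force: 55.0
```

```bash
python3 f.py
```

```text
10.0667 [ 0.582  -0.2003  0.174  -0.5101  1.805  10.0835  0.3631  0.234   0.0006] 0.024689026213289614 55.003423009766266
```

Emit:
move_arm --series "0 0 0.7 0 0 0; 0 0 1.4 0 0 0; 0 0 2 0 0 0; 0 0 2 0 0 0; 0 0 2 0 0 0"

```text
time: 10.48
position: [0.5816, -0.2, 0.1708]
tool_rot: [0.0, 1.0, -0.0, 0.001]
ft_force: [-0.3, 1.4, 5.7]
grip_width: 0.0248
grip_force: 55.0
```

```bash
python3 f.py
```

```text
10.6833 [ 0.5816 -0.2001  0.1708  0.2379  1.2006  4.882   0.3217  0.0361 -0.0285] 0.02477574205585538 55.00179910683073
```

Clicked: force fell from 10 to 5 N. Next I slide down to the collar.

Emit:
move_arm --series "0 0 1 0 0 0; 0 0 2 0 0 0; 0 0 3 0 0 0; 0 0 4 0 0 0; 0 0 4.5 0 0 0; 0 0 5 0 0 0; 0 0 5 0 0 0; 0 0 5 0 0 0"

```text
time: 11.35
position: [0.5807, -0.2002, 0.1646]
tool_rot: [0.0, 1.0, 0.0, -0.001]
ft_force: [0.1, -0.4, -1.7]
grip_width: 0.0245
grip_force: 55.0
```

```bash
python3 f.py
```

```text
11.55 [ 0.5808 -0.2002  0.1647 -0.0428 -0.0867 -0.8391  0.0323  0.0312  0.0121] 0.024792487492126255 54.99951452307869
```

Emit:
move_arm --series "0 0 0.5 0 0 0; 0 0 1 0 0 0; 0 0 1.5 0 0 0; 0 0 2 0 0 0; 0 0 2 0 0 0; 0 0 2 0 0 0"

```text
time: 12.05
position: [0.581, -0.2002, 0.1643]
tool_rot: [0.0, 1.0, -0.0, 0.0]
ft_force: [-2.0, 0.5, 6.4]
grip_width: 0.0246
grip_force: 55.0
```

```bash
python3 f.py
```

```text
12.25 [ 0.581  -0.2002  0.1644 -1.8892  0.8542  6.3565  0.2077  0.3772 -0.0127] 0.02512086503985757 55.00215735286474
```

Contact with the collar is rigid, with z holding at 0.1644 as predicted. I'll add a little more push.

Emit:
move_arm --series "0 0 0.4 0 0 0; 0 0 0.8 0 0 0; 0 0 1 0 0 0; 0 0 1 0 0 0; 0 0 1 0 0 0; 0 0 1 0 0 0; 0 0 1 0 0 0; 0 0 1 0 0 0"

```text
time: 12.92
position: [0.5811, -0.2002, 0.1643]
tool_rot: [0.0, 1.0, -0.0, 0.0]
ft_force: [-3.4, 0.1, 10.7]
grip_width: 0.0249
grip_force: 55.0
```

```bash
python3 f.py
python3 - <<'E'
from h import *
s=robot.camera("scene");t=robot.camera("top")
for c in(s,t):
  for n in("regulator","pressure_cooker","tin","mug_b"):
    for r in robot.tip_of(c,n)[:3]:print(n,np.round(r["xyz"],4),round(r["p"],2))
cv2.imwrite("pics/end.png",np.hstack([cv2.resize(c["img"][y:y+120,x:x+120],(400,400),interpolation=2) for c,x,y in((s,190,170),(t,135,100))])[:,:,::-1])
E
```

```text
13.1167 [ 0.5811 -0.2002  0.1643 -3.6405  1.541  11.2751  0.3039  0.65    0.0133] 0.02476667874208165 55.00356339267455
regulator [ 0.6156 -0.391  -0.0008] 0.62
regulator [ 0.5778 -0.1999  0.1151] 0.59
regulator [ 5.268e-01 -4.113e-01 -4.000e-04] 0.59
pressure_cooker [ 0.5758 -0.2027  0.0006] 0.57
tin [ 0.4147 -0.2615  0.0012] 0.8
regulator [ 0.3587 -0.4065 -0.0027] 0.89
regulator [ 0.5286 -0.4107 -0.0031] 0.74
regulator [ 0.5821 -0.2     0.119 ] 0.7
tin [ 4.104e-01 -2.609e-01 -2.000e-04] 0.67
mug_b [ 0.579  -0.4992 -0.006 ] 0.95
```

View pics/end.png

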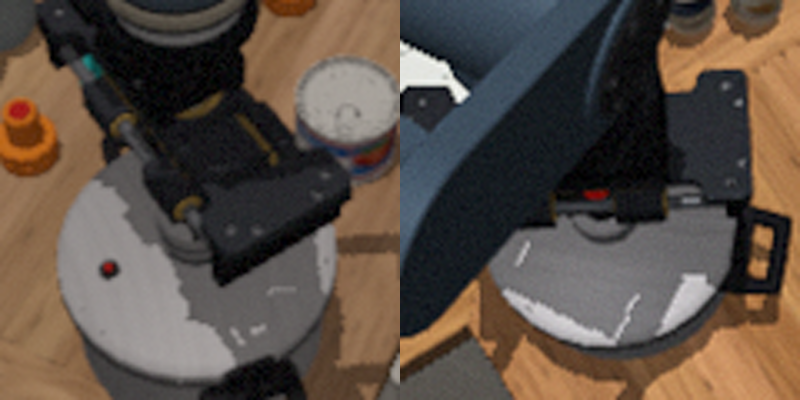

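The weight sits down on the collar with the cooker unmoved. The push is about 11 N and the grip is holding, so I'm handing in.

```bash
python3 -c "
from rig import robot
print(robot.hand_in())"
```

```text
the job is handed in; nothing more can be done
None
```

The regulator weight clicked onto the vent stud and sits on the collar, still gripped and pushed down at about 11 N; the cooker, tin and mug read within a few millimetres of their starting positions, and the job was handed in at about 13 s of the 51 s limit (no verdict shown).

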